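# Release a bush from its gravity feeder

### The job

Two gravity feeders stand at the press, one holding a thick bush behind its gate and the other a thin pin. Press down the pad of the lever on the feeder with the thick bush, using your fingertips, and keep it down until the bush has rolled under the raised gate to the bottom stop of its chute; then let the lever come back up so that the gate shuts, and move clear. Do not touch the bush, the pin or the gates themselves, leave the other feeder's lever alone, and do not disturb the loose things standing around.

Things in the scene. Friction and masses are not known exactly. Their poses are not given: they have to be found in the camera images.
- feeder_bush: fixed feeder that holds the thick bush; origin on the table under its gate, z up. Its chute (44 mm wide, walls 18 mm) slopes 12 deg down to the feeder's -x: floor 45 mm high at the gate, top plate at x +147 mm, bottom stop at x -145 mm. Its lever lies across, along y, 100 mm high: gate at y 0, pivot between two upright cheeks (112 mm high) at y +100 mm, press pad at y +185 mm
- pad_bush (a point): middle of the top of the press pad on the lever of the feeder with the thick bush: flat steel pad with black rubber on top, 50 mm (feeder x) by 56 mm (feeder y), 110 mm above the table at rest, 85 mm from the pivot; it swings down and leans away from the pivot as the lever tips. Free below it down to the base plate (10 mm thick)
- lever_bush (a joint): rocking lever of the feeder with the thick bush, rad: 0 = level, gate shut; grows as the pad is pressed down; 0.5 = end stop, gate fully up (pad's middle sunk about 42 mm). A spring returns it to 0: the press at the pad takes about 2 N at first, 5 N at the end. The bush can pass under its gate only above about 0.35
- gate_bush: gate of the feeder with the thick bush: upright steel plate, 40 mm wide (feeder y) and 6 mm thick, that bars the chute and slides straight up between guides, raised up to 48 mm by the lever's far end, which sits in a yoke on its top (112 mm high when shut). Origin in the middle of its lower edge, z up. Not to be touched
- bush: thick brass bush, a cylinder 36 mm in diameter and 40 mm long, lying across the chute of its feeder against the gate, free to roll. Origin at its centre, y along its axis. Shut in it lies at x = +21 mm of its feeder; lying against the bottom stop at about x = -127 mm
- feeder_pin: fixed feeder that holds the thin pin; origin on the table under its gate, z up. Its chute (44 mm wide, walls 18 mm) slopes 12 deg down to the feeder's -x: floor 45 mm high at the gate, top plate at x +147 mm, bottom stop at x -145 mm. Its lever lies across, along y, 100 mm high: gate at y 0, pivot between two upright cheeks (112 mm high) at y +100 mm, press pad at y +185 mm. Same make as the other feeder
- pad_pin (a point): middle of the top of the press pad on the lever of the feeder with the thin pin: flat steel pad with black rubber on top, 50 mm (feeder x) by 56 mm (feeder y), 110 mm above the table at rest, 85 mm from the pivot; it swings down and leans away from the pivot as the lever tips. Free below it down to the base plate (10 mm thick)
- lever_pin (a joint): rocking lever of the feeder with the thin pin, rad: 0 = level, gate shut; grows as the pad is pressed down; 0.5 = end stop, gate fully up (pad's middle sunk about 42 mm). A spring returns it to 0: the press at the pad takes about 2 N at first, 5 N at the end. To be left alone
- gate_pin: gate of the feeder with the thin pin: upright steel plate, 40 mm wide (feeder y) and 6 mm thick, that bars the chute and slides straight up between guides, raised up to 48 mm by the lever's far end, which sits in a yoke on its top (112 mm high when shut). Origin in the middle of its lower edge, z up. Not to be touched
- pin: thin brass pin, a cylinder 20 mm in diameter and 40 mm long, lying across the chute of the other feeder against its gate. Origin at its centre, y along its axis
- collar: loose steel collar, 48 mm across, 28 mm high, beside the lever of the bush feeder; origin at the centre of its underside
- cap: loose black plastic cap, 42 mm across, 20 mm high, beside the lever of the bush feeder; origin at the centre of its underside
- jar: loose white jar, 44 mm across, 55 mm high, beside the lever of the pin feeder; origin at the centre of its underside
- spacer: loose aluminium spacer standing upright, 36 mm across, 40 mm high, beside the lever of the pin feeder; origin at the centre of its underside
- oil: loose grey bottle, 48 mm across, 110 mm high, at the left of the table; origin at the centre of its underside
- driver: loose screwdriver with a black handle, 180 mm long, lying at the left of the table, x along it; origin under its middle
- cup: loose aluminium cup, 70 mm across, 50 mm high, at the right of the table; origin at the centre of its underside

How it is judged:
By the outcome, as a careful person would: the job done as asked, in the order asked, and still so for the second after the job is handed in, with the robot touching nothing.
It also fails if it takes over 38 s, if anything falls off the work surface, if the arm or the gripper's body presses on something with over 40 N, if the wrist force passes 120 N, or if a joint passes its speed limit or range.

### The arm

A 6-joint arm with a two-finger parallel gripper is mounted at the origin on the work surface. World frame = base frame: x ahead of the robot, y to its left, z up, the work surface at z = 0. Lengths are in m, angles in rad, forces in N, time in s.
With the tool pointing down it reaches from about 0.375 to 0.925 m from the base axis. Payload 5.7 kg.
Tool frame: the origin (TCP) lies midway between the tips of the shut fingers; the grasp point (between the pads) lies 19 mm behind it; z points along the fingers, y is the line along which they close (so a half turn about z gives the same grasp; the last joint's range is limited). The gripper opens to 88 mm and grips with 3 to 60 N. Pads are 20 mm wide; open, the fingers measure 115 mm over their backs; the gripper's body (75 mm by 178 mm) begins 61 mm behind the grasp point.
Start: joints at [1.201, 0.359, 1.51, -0, 1.272, -0.115], TCP at [0.151, 0.581, 0.223] pointing down, gripper open.
Joint ranges: [-2.97, 2.97], [-1.01, 2.36], [0.21, 2.38], [-0.96, 4.11], [0.2, 2.71], [-2.98, 2.98]. Speed limits (rad/s): [2.39, 2.39, 3.14, 3.14, 3.14, 3.14].

### API

Orientations are given as a rotation vector (axis times angle).
In Python, from workcell import ctrl, optics, job gives the robot as it stands. The module is installed in compiled form; this text tells all that it offers.
- The arm moves only by the shell command python3 -m inch 'ROWS' [OPENING] [FORCE]. ROWS is JSON, a list of rows, each a list of 6 numbers: the shift along the tool's x, y, z in m, then the turn, a rotation vector about the tool's x, y, z in degrees. A call has 1 to 5 rows; each row is the pose to reach, as a shift and turn from the pose commanded when the call began, along the tool's axes at that moment; what a row does not reach only later rows make up. A row lasts 1/10 s, in which the tool goes at most 50 mm and 8.59 degrees, less where a joint would pass 70% of its speed; a pose out of reach is approached as far as the arm can. A call with a gripper value outside its range is refused whole. OPENING is the finger opening in m, from 0 to 0.0878, set as the call begins (- or left out, the last holds). The fingers move at their own pace and stop on an object; FORCE is the grip in N (left out, the last holds). Time passes only in rows, so rows that repeat a pose let the fingers close. It gives the time, the measured TCP pose, the force, the opening and the grip force at its end, in the units of the state.
- ctrl.observe(): the state, without advancing time (a new reading comes with each control period).
- optics.read_camera(name): name is "scene" or "top" or "wrist"; returns a dict with "frame" (480x640x3 uint8, red, green, blue), "fx", "fy", "cx", "cy" (pixels), "camera_from_world" (4x4, takes a point from world to camera coordinates); the wrist camera has in their place "hand_eye" (4x4, takes a point from camera to tool coordinates, whose origin is the TCP and whose axes are the flange's). Camera axes: x right, y down, z forward; pixel columns grow to the right and rows downward; lengths in m; the calibration is good to about 2 mm. A picture is of the moment at which its call begins: read the wrist's pose just before it. There is no depth.
- job.finish_job(): hands the job in; it is judged then, once.
Trained networks look in the newest picture that a camera, given by its name, has taken for a name from the list of things; names that differ only in an ending like _2 or _b are one class to them, and where a whole thing is asked for, a point or a joint stands for the part that bears it (a point fixed in the world has none). Each returns a list of dicts, best first, with "confidence" (0 to 1); they miss things now and then, are a little off and sometimes report something else, mostly with a low value. They report only what shows in the picture. A call takes as long as a camera call.
- optics.boxes_of(camera, target): "point" ([row, column] in pixels, amid what is visible of it).
- optics.cut_out(camera, target): "pixels" (480x640 bool, what is visible of it) and "point" ([row, column] in pixels, amid what is visible of it).
- optics.mark_of(camera, target): "point" ([row, column] in pixels: a listed point, or the origin of a listed thing).
The state is a dict: "time_s": time; "q": joint angles; "joint_velocities": joint speeds; "effort": joint torques, N m; "position": TCP position; "eef_rot": TCP orientation; "wrist_force": force on the tool from outside, world axes, zero at the start; "wrist_torque": the same for the moment, N m; "opening": finger opening in m; "grip_force": force on a finger pad.
Only numpy, scipy, OpenCV 4.12 (cv2) and the standard library are available. Lean on these libraries where they do the work, as an engineer would, in place of code of your own. Each camera call takes 0.05 s, during which the arm holds its last target. There are 200 camera calls.

## Working session

There is one attempt and no reset: what is moved stays moved. The work goes in short steps, Python scripts to look and compute and a shell command to move; the robot and the scene stay as the last step left them, time stands still between calls to the robot, and variables do not carry over. Pictures are saved under pics/ and viewed, at most 10 in all, crops included, and the job is handed in when it is done.

```bash
mkdir -p pics; cat > h.py <<'E'
import numpy as np, cv2
from scipy.spatial.transform import Rotation as R
from workcell import ctrl, optics, job
def ray(c,p):
    T=np.linalg.inv(c["camera_from_world"]); d=np.array([(p[1]-c["cx"])/c["fx"],(p[0]-c["cy"])/c["fy"],1.])
    return T[:3,3],T[:3,:3]@d
def atz(c,p,z):
    o,d=ray(c,p); return o+d*(z-o[2])/d[2]
def save(c,n): cv2.imwrite("pics/"+n,c["frame"][:,:,::-1])
E
python3 - <<'E'
from h import *
np.set_printoptions(precision=4,suppress=True)
s=ctrl.observe(); print(s["position"],s["eef_rot"],s["time_s"]); print(R.from_rotvec(s["eef_rot"]).as_matrix())
Z=dict(pad_bush=.11,pad_pin=.11,feeder_bush=0,feeder_pin=0,gate_bush=.045,gate_pin=.045,bush=.067,pin=.057,collar=0,cap=0,jar=0,spacer=0,oil=0)
for n in("top","scene"):
    c=optics.read_camera(n); save(c,n+".png")
    for t,z in Z.items():
        for m in optics.mark_of(n,t)[:2]: print(n,t,np.round(m["point"]),round(m["confidence"],2),atz(c,m["point"],z))
E
```

```text
[0.151  0.58   0.2218] [-0.3991 -3.1157  0.0028] 0.0
[[-0.9677  0.252  -0.0006]
 [ 0.252   0.9677 -0.0017]
 [ 0.0002 -0.0018 -1.    ]]
top pad_bush [228. 385.] 0.74 [ 0.5742 -0.1771  0.11  ]
top feeder_bush [256. 442.] 0.8 [ 0.5439 -0.3651  0.    ]
top gate_bush [254. 447.] 0.54 [ 0.5427 -0.3679  0.045 ]
top gate_pin [259. 442.] 0.41 [ 0.5261 -0.3575  0.045 ]
top gate_pin [227. 301.] 0.38 [0.5554 0.0586 0.045 ]
top bush [247. 449.] 0.44 [ 0.5579 -0.3682  0.067 ]
top pin [217. 300.] 0.58 [0.5818 0.063  0.057 ]
top pin [268. 173.] 0.47 [0.3818 0.3939 0.057 ]
top collar [279. 397.] 0.64 [ 0.4557 -0.2409  0.    ]
top cap [214. 418.] 0.51 [ 0.6606 -0.2798  0.    ]
top cap [192. 273.] 0.38 [0.6603 0.1641 0.    ]
top jar [257. 448.] 0.6 [ 0.544  -0.3817  0.    ]
top jar [257. 260.] 0.5 [0.4582 0.1658 0.    ]
top spacer [190. 271.] 0.56 [0.6654 0.1706 0.    ]
top oil [214. 189.] 0.87 [0.5556 0.4001 0.    ]
scene pad_bush [210. 269.] 0.63 [ 0.5809 -0.1879  0.11  ]
scene pad_pin [344. 383.] 0.84 [0.5594 0.2396 0.11  ]
scene feeder_bush [182. 250.] 0.89 [ 0.5437 -0.3692  0.    ]
scene feeder_pin [297. 328.] 0.65 [0.5636 0.0463 0.    ]
scene feeder_pin [293. 332.] 0.45 [0.5473 0.0446 0.    ]
scene gate_bush [172. 246.] 0.49 [ 0.5461 -0.3749  0.045 ]
scene gate_pin [292. 328.] 0.46 [0.568  0.0531 0.045 ]
scene bush [170. 241.] 0.63 [ 0.5615 -0.3721  0.067 ]
scene pin [296. 327.] 0.66 [0.5776 0.0642 0.057 ]
scene collar [198. 301.] 0.68 [ 0.4548 -0.2414  0.    ]
scene collar [165. 239.] 0.24 [ 0.5391 -0.4437  0.    ]
scene cap [223. 227.] 0.53 [ 0.6643 -0.2833  0.    ]
scene jar [307. 389.] 0.85 [0.4552 0.1521 0.    ]
scene spacer [360. 322.] 0.61 [0.6628 0.1693 0.    ]
scene oil [420. 419.] 0.91 [0.5637 0.3934 0.    ]
```

View pics/top.png

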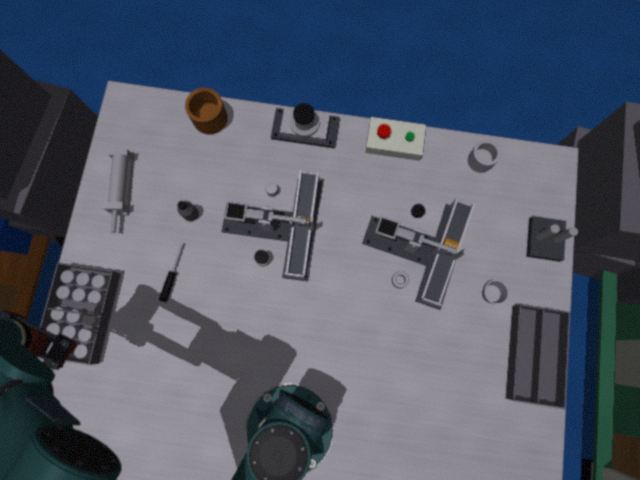

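View pics/scene.png

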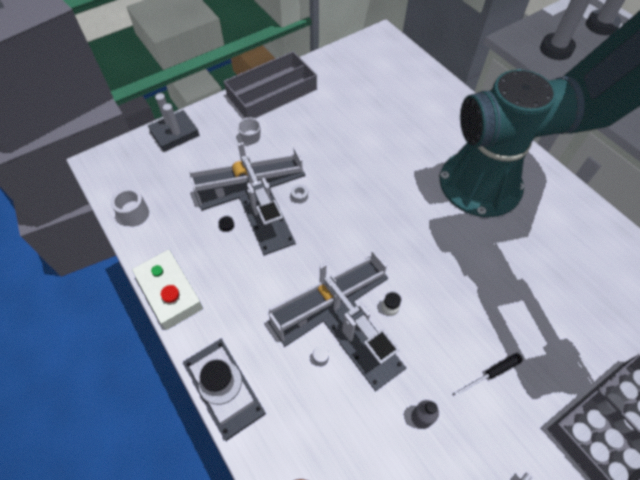

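Top shows the large orange bush at about (452,244) in the right-hand feeder, with its pad at about (386,228). The small pin is at about (307,220) in the left-hand feeder. Scene agrees: bush at (240,169), its pad at (269,211). So the target is the right-hand feeder, at yaw of about -10°. I'll move to hover over its pad and close the fingers on the way.

```bash
python3 -m inch '[[-0.03,-0.032,-0.02,0,0,0],[-0.06,-0.064,-0.04,0,0,0],[-0.09,-0.095,-0.05,0,0,0],[-0.12,-0.126,-0.05,0,0,0],[-0.15,-0.157,-0.05,0,0,0]]' 0 10
python3 -m inch '[[-0.03,-0.032,0,0,0,0],[-0.06,-0.064,0,0,0,0],[-0.09,-0.095,0,0,0,0],[-0.12,-0.126,0,0,0,0],[-0.15,-0.157,0,0,0,0]]'
python3 -m inch '[[-0.03,-0.032,0,0,0,0],[-0.06,-0.064,0,0,0,0],[-0.09,-0.095,0,0,0,0],[-0.12,-0.126,0,0,0,0],[-0.15,-0.157,0,0,0,0]]'
python3 -m inch '[[-0.03,-0.032,0,0,0,0],[-0.06,-0.064,0,0,0,0],[-0.09,-0.095,0,0,0,0],[-0.12,-0.126,0,0,0,0],[-0.15,-0.157,0,0,0,0]]'
python3 -m inch '[[0,0,0,0,0,8],[0,0,0,0,0,16],[0,0,0,0,0,24],[0,0,0,0,0,32],[0,0,0,0,0,40]]'
python3 -m inch '[[0,0,0,0,0,8],[0,0,0,0,0,16],[0,0,0,0,0,24],[0,0,0,0,0,32],[0,0,0,0,0,40]]'
python3 -m inch '[[0,0,0,0,0,5],[0,0,0,0,0,5],[0,0,0,0,0,5]]'
python3 - <<'E'
from h import *
np.set_printoptions(precision=4,suppress=True)
s=ctrl.observe(); print(s["position"],s["time_s"],s["q"]); Rw=R.from_rotvec(s["eef_rot"]).as_matrix(); print(Rw)
c=optics.read_camera("wrist"); save(c,"w1.png")
W=np.eye(4);W[:3,:3]=Rw;W[:3,3]=s["position"]
c["camera_from_world"]=np.linalg.inv(W@c["hand_eye"])
for t,z in dict(pad_bush=.11,gate_bush=.045,bush=.067,feeder_bush=0,collar=0,cap=0).items():
    for m in optics.mark_of("wrist",t)[:2]: print(t,np.round(m["point"]),round(m["confidence"],2),atz(c,m["point"],z))
E
```

```text
time_s: 1.9
position: [0.2576, 0.3897, 0.2733]
eef_rot: [0.398, 3.115, 0.002]
wrist_force: [1.6, -1.1, -0.7]
opening: 0.0514
grip_force: 0.0
time_s: 2.4
position: [0.363, 0.1996, 0.273]
eef_rot: [0.399, 3.115, 0.001]
wrist_force: [1.2, 0.4, -0.2]
opening: 0.0116
grip_force: 0.0
time_s: 2.9
position: [0.4686, 0.0096, 0.2729]
eef_rot: [0.4, 3.115, 0.0]
wrist_force: [-0.0, 1.7, 0.1]
opening: 0.0006
grip_force: 0.0
time_s: 3.4
position: [0.5742, -0.1801, 0.2727]
eef_rot: [0.4, 3.116, -0.0]
wrist_force: [2.0, -0.6, -0.1]
opening: 0.0001
grip_force: 0.0
time_s: 3.9
position: [0.5735, -0.1784, 0.2726]
eef_rot: [-1.449, -2.787, 0.0]
wrist_force: [-0.1, -0.2, 0.5]
opening: 0.0002
grip_force: 0.0
time_s: 4.4
position: [0.5735, -0.1783, 0.2727]
eef_rot: [-2.315, -2.124, 0.0]
wrist_force: [-0.5, 0.6, 0.5]
opening: 0.0001
grip_force: 0.0
time_s: 4.7
position: [0.5736, -0.1784, 0.2727]
eef_rot: [2.397, 2.031, -0.0]
wrist_force: [0.5, 0.8, 0.6]
opening: 0.0004
grip_force: 0.0
[ 0.5736 -0.1784  0.2727] 4.7 [-0.4164  0.3201  1.4418 -0.0001  1.3797 -0.2513]
[[ 0.1644  0.9864 -0.    ]
 [ 0.9864 -0.1644 -0.0001]
 [-0.0001 -0.     -1.    ]]
pad_bush [232. 327.] 0.55 [ 0.5831 -0.1826  0.11  ]
collar [274. 238.] 0.77 [ 0.4535 -0.2439  0.    ]
cap [270. 399.] 0.6 [ 0.6708 -0.2753  0.    ]
```

View pics/w1.png

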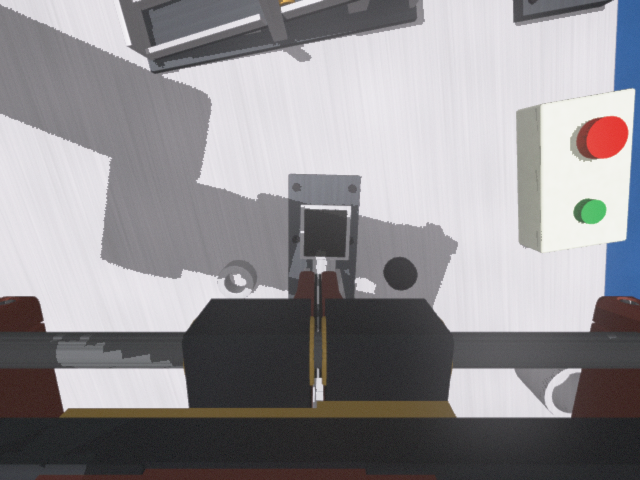

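The wrist view shows the black rubber pad centred at about (326,233), parallel to the tool. The network mark matches, giving pad (0.582,-0.183). I'll line up, descend and press gradually.

```bash
python3 -m inch '[[-0.003,0.009,0.03,0,0,0],[-0.003,0.009,0.07,0,0,0],[-0.003,0.009,0.11,0,0,0],[-0.003,0.009,0.145,0,0,0],[-0.003,0.009,0.15,0,0,0]]'
python3 -m inch '[[0,0,0.006,0,0,0],[0,0,0.012,0,0,0],[0,0,0.018,0,0,0],[0,0,0.024,0,0,0],[0,0,0.024,0,0,0]]'
python3 -m inch '[[0,0,0.006,0,0,0],[0,0,0.012,0,0,0],[0,0,0.018,0,0,0],[0,0,0.02,0,0,0],[0,0,0.02,0,0,0]]'
```

```text
time_s: 5.55
position: [0.5787, -0.1815, 0.1185]
eef_rot: [-2.394, -2.023, 0.006]
wrist_force: [-0.6, 1.4, -0.2]
opening: 0.0006
grip_force: 0.0
time_s: 6.05
position: [0.5833, -0.183, 0.0993]
eef_rot: [2.398, 2.026, 0.003]
wrist_force: [2.6, 1.7, 3.0]
opening: 0.0004
grip_force: 1.4
time_s: 6.55
position: [0.5828, -0.1839, 0.0793]
eef_rot: [2.397, 2.026, 0.0]
wrist_force: [1.3, -1.0, 4.4]
opening: 0.0004
grip_force: 2.4
```

```bash
python3 -m inch '[[0,0,0.002,0,0,0],[0,0,0.004,0,0,0],[0,0,0.004,0,0,0],[0,0,0.004,0,0,0],[0,0,0.004,0,0,0]]'
python3 -m inch '[[0,0,0,0,0,0],[0,0,0,0,0,0],[0,0,0,0,0,0],[0,0,0,0,0,0],[0,0,0,0,0,0]]'
python3 - <<'E'
from h import *
out=[]
for n in("scene","top"):
    c=optics.read_camera(n)
    for m in optics.mark_of(n,"bush")[:3]: print(n,np.round(m["point"]),round(m["confidence"],2),atz(c,m["point"],.045))
    f=c["frame"]; f=f[120:270,150:350] if n=="scene" else f[175:325,360:560]
    out.append(cv2.resize(f,(400,300),interpolation=cv2.INTER_CUBIC) if n=="scene" else cv2.resize(f,(400,300),interpolation=cv2.INTER_CUBIC))
save({"frame":np.hstack(out)},"p2.png")
E
```

```text
time_s: 7.05
position: [0.5827, -0.1838, 0.0756]
eef_rot: [2.397, 2.026, 0.0]
wrist_force: [1.1, -0.6, 6.6]
opening: 0.0005
grip_force: 2.5
time_s: 7.55
position: [0.5828, -0.1838, 0.0756]
eef_rot: [2.397, 2.026, 0.0]
wrist_force: [-0.2, -1.0, 5.8]
opening: 0.0007
grip_force: 2.5
scene [292. 329.] 0.7 [0.56615465 0.05468669 0.045     ]
scene [161. 287.] 0.45 [ 0.43160803 -0.34493843  0.045     ]
scene [199. 299.] 0.24 [ 0.47713998 -0.21462714  0.045     ]
top [295. 431.] 0.61 [ 0.41684307 -0.33645076  0.045     ]
```

View pics/p2.png

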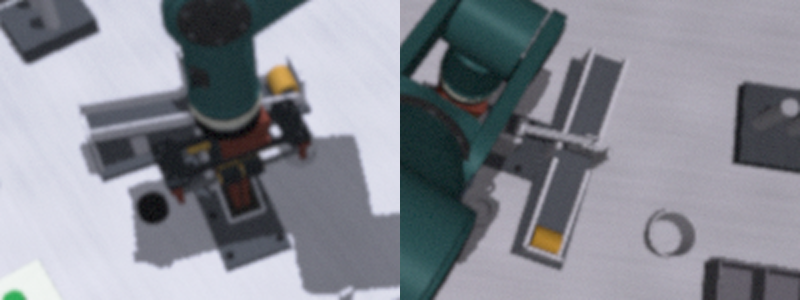

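The bush (crop at (545,240) in the top half, (283,78) in the scene half) lies at the bottom stop. That gives (0.417,-0.336), where it should be. Now I'll release slowly and move clear.

```bash
python3 -m inch '[[0,0,-0.008,0,0,0],[0,0,-0.016,0,0,0],[0,0,-0.024,0,0,0],[0,0,-0.032,0,0,0],[0,0,-0.04,0,0,0]]'
python3 -m inch '[[0,0,-0.02,0,0,0],[0,0,-0.05,0,0,0],[0,0,-0.09,0,0,0],[0,0,-0.13,0,0,0],[0,0,-0.15,0,0,0]]'
python3 -m inch '[[0.03,-0.03,0,0,0,0],[0.06,-0.06,0,0,0,0],[0.09,-0.09,0,0,0,0],[0.12,-0.12,0,0,0,0],[0.12,-0.12,0,0,0,0]]'
python3 - <<'E'
from h import *
out=[]
for n in("scene","top"):
    c=optics.read_camera(n)
    for t,z in dict(bush=.045,collar=0,cap=0,pad_bush=.11).items():
        for m in optics.mark_of(n,t)[:1]: print(n,t,np.round(m["point"]),round(m["confidence"],2),atz(c,m["point"],z))
    f=c["frame"]; f=f[120:270,150:350] if n=="scene" else f[175:325,360:560]
    out.append(cv2.resize(f,(400,300),interpolation=cv2.INTER_CUBIC))
save({"frame":np.hstack(out)},"p3.png")
E
```

```text
time_s: 8.25
position: [0.5815, -0.1833, 0.1153]
eef_rot: [2.399, 2.028, -0.002]
wrist_force: [-0.1, -0.6, 0.1]
opening: 0.0004
grip_force: 0.0
time_s: 8.75
position: [0.5826, -0.1841, 0.2685]
eef_rot: [2.396, 2.025, 0.001]
wrist_force: [0.4, -0.0, -0.5]
opening: 0.0008
grip_force: 0.0
time_s: 9.25
position: [0.4791, -0.0416, 0.2644]
eef_rot: [-2.394, -2.029, 0.004]
wrist_force: [0.7, -0.8, -0.3]
opening: 0.0002
grip_force: 0.0
scene bush [209. 270.] 0.56 [ 0.55816972 -0.23171498  0.045     ]
scene collar [198. 298.] 0.65 [ 0.45961201 -0.24628598  0.        ]
scene cap [222. 227.] 0.73 [ 0.66353512 -0.28587513  0.        ]
scene pad_bush [210. 270.] 0.76 [ 0.57869744 -0.18492698  0.11      ]
top bush [295. 432.] 0.73 [ 0.41815337 -0.33942685  0.045     ]
top collar [281. 400.] 0.66 [ 0.45024259 -0.25014103  0.        ]
top cap [213. 419.] 0.52 [ 0.66394025 -0.28302766  0.        ]
top pad_bush [230. 386.] 0.9 [ 0.57023998 -0.18150834  0.11      ]
```

View pics/p3.png

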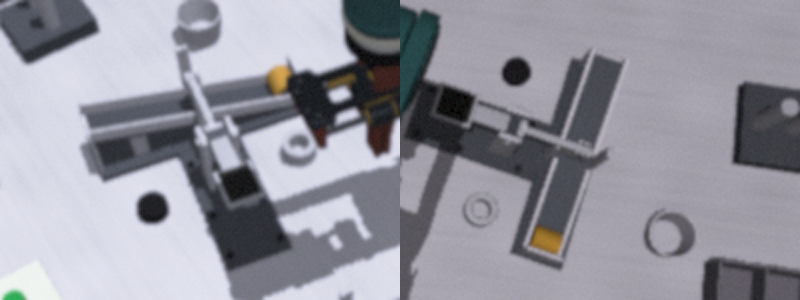

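The lever is level again with its pad at (240,184) in the scene half, so the gate is shut. The bush is at the bottom stop at (547,240), the collar and cap are where they were, and the arm is clear.

```bash
python3 -m inch '[[0,0,0,0,0,0],[0,0,0,0,0,0]]'; python3 -c "
from workcell import job; print(job.finish_job())"
```

```text
time_s: 9.95
position: [0.4837, -0.0447, 0.2646]
eef_rot: [-2.4, -2.027, 0.0]
wrist_force: [-0.3, 0.7, 0.1]
opening: 0.0004
grip_force: 0.0
the job is handed in; nothing more can be done
None
```

I handed the job in at about 10 s: the bush lies at the bottom stop, the lever is back up so the gate should be shut, and the arm is clear, with the other feeder and the loose things untouched as far as I could see.

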